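Kick down the screen stand and hold the screen upright

ROBOT

A 6-joint arm with a two-finger parallel gripper is mounted at the origin on the work surface. World frame = base frame: x ahead of the robot, y to its left, z up, the work surface at z = 0. Lengths are in m, angles in degrees, forces in N, time in s.
With the tool pointing down it reaches from about 0.3 to 0.875 m from the base axis. Payload 6.4 kg.
Tool frame: the origin (TCP) lies between the finger pads; the fingertips stand 25 mm ahead of it and the grasp point (between the pads) lies 6 mm ahead of it; z points along the fingers, y is the line along which they close (so a half turn about z gives the same grasp; the last joint's range is limited). The gripper opens to 88 mm and grips with 3 to 60 N. Pads are 18 mm wide; open, the fingers measure 123 mm over their backs; the gripper's body (75 mm by 187 mm) begins 45 mm behind the grasp point.
Start: joints at [56.362, 10.359, 92.074, -0, 77.567, -11.82], TCP at [0.214, 0.534, 0.264] pointing down, gripper open.
Joint ranges: [-171.53, 171.53], [-51.25, 118.39], [17.06, 147.69], [-65.23, 245.23], [0, 150.52], [-178.68, 178.68]. Speed limits (degrees/s): [147.25, 147.25, 172.46, 180, 180, 180].

INTERFACE

Orientations are given as [roll, pitch, yaw] about the fixed x, y, z axes, in that order (R = Rz(yaw) Ry(pitch) Rx(roll)).
In Python, from cell import observe, capture, get_calibration, finish_job, recognise, trace gives the robot as it stands.
- The arm moves only by the tool step_arm, never from a script. Its argument "rows" is a list of rows, each a list of 7 numbers: the shift along the tool's x, y, z in cm, then the turn, a rotation vector about the tool's x, y, z in rad, then the opening, from 0 (shut) to 1 (fully open). A call has 1 to 12 rows; each row shifts and turns the commanded pose from where the row before left it, along the tool's axes as they then stand; what a row does not reach is not made up. A row lasts 1/10 s, in which the tool goes at most 50 mm and 8.59 degrees, less where a joint would pass 70% of its speed; a pose out of reach is approached as far as the arm can. A call is refused whole if a number of a shift passes 5 or a number of a turn 0.15, either way. A call with a gripper value outside its range is refused whole. The fingers move at their own pace and stop on an object; the grip force is fixed at half the most. Time passes only in rows, so rows that do not move let the fingers close. It gives the time, the measured TCP pose, the force, the opening and the grip force at its end, in the units of the state.
- observe(): the state, without advancing time (a new reading comes with each control period).
- capture(name): name is "scene" or "top" or "wrist"; returns (picture, depth): 400x640x3 uint8, red, green, blue; 400x640 float32, m along the optical axis (not along the pixel's ray), 0 where there is no reading.
- get_calibration(name): a dict with "camera_matrix" (3x3 intrinsics, pixels), "R" (3x3) and "t" (3): a world point X has camera coordinates R X + t; the wrist camera has in their place "mount" (4x4, takes a point from camera to tool coordinates, whose origin is the TCP and whose axes are the flange's). Camera axes: x right, y down, z forward; pixel columns grow to the right and rows downward; lengths in m; the calibration is good to about 2 mm. The wrist camera is an equidistant fisheye: a pixel r from the principal point sees the ray r / f radians off the axis. A picture is of the moment at which its call begins: read the wrist's pose just before it. get_calibration takes no time and is no camera call.
- finish_job(): hands the job in; it is judged then, once.
Trained networks look in the newest picture that a camera, given by its name, has taken for a name from the list of things; names that differ only in an ending like _2 or _b are one class to them, and where a whole thing is asked for, a point or a joint stands for the part that bears it (a point fixed in the world has none). Each returns a list of dicts, best first, with "p" (0 to 1); they miss things now and then, are a little off and sometimes report something else, mostly with a low value. They report only what shows in the picture. A call takes as long as a camera call.
- recognise(camera, target): "bbox" ([left, top, right, bottom] in pixels, round what is visible of it).
- trace(camera, target): "region" (400x640 bool, what is visible of it) and "bbox" ([left, top, right, bottom] in pixels, round what is visible of it).
The state is a dict: "time_s": time; "q": joint angles; "dq": joint speeds; "joint_efforts": joint torques, N m; "ee_pos": TCP position; "tool_rot": TCP orientation; "wrist_force": force on the tool from outside, world axes, zero at the start; "torque": the same for the moment, N m; "opening": finger opening in m; "finger_force": force on a finger pad.
Only numpy, scipy, OpenCV 4.12 (cv2) and the standard library are available. Lean on these libraries where they do the work, as an engineer would, in place of code of your own. Each camera call takes 0.05 s, during which the arm holds its last target. There are 200 camera calls.

TASK

Slide the lidded ink pan, flat on the table and without lifting it, out of the kickstand's way and wholly into the blue ring. Then push the screen's red kickstand down over centre so that it snaps fully open, and after that swing the screen up until it stands upright with the kickstand's foot on the table. The screen is sprung and tips back if let go, so finish while still holding it upright in the gripper; leave the jar, squeegee and tape roll where they are.

Things in the scene. Friction and masses are not known exactly. Their poses are not given: they have to be found in the camera images.
- station: green screen station fixed to the table: plate 150 x 280 x 12 mm with two dark hinge clamps and two back posts 160 mm tall. Origin on the table directly below the middle of the screen's hinge line; its x axis points away from the robot side (the screen leans back towards +x, the posts stand at x = 80 to 112 mm), its y axis runs along the hinge line towards the kickstand side, z up. Only x, y and yaw change between starts.
- screen (a joint): hinge of the screen about the station's y axis (axis 35 mm above the table): 0 = leaning back 0.42 rad (24 degrees) against the posts, as at the start; 0.42 rad = upright, where the opened kickstand's foot meets the table and stops it; it could go to 0.54 with the kickstand folded. A spring and the weight pull it back to 0 (about 3 to 5 N at the rail). The screen is an aluminium frame 220 mm wide (along y), 22 mm thick, from 10 to 200 mm above the hinge, with yellow mesh.
- screen_rail (a point): middle of the orange round grab rail, a bar 16 mm thick and 120 mm long along the screen's y axis, on two legs above the frame, its axis 250 mm from the hinge line and 50 mm clear above the frame's top edge. Its z axis points up along the screen (vertical when upright). The round bar can turn between fingers that close on it across the screen.
- screen_hinge (a point): middle of the hinge line, 35 mm above the table, directly over the station's origin.
- kickstand (a joint): kickstand's hinge on the screen, parallel to the screen's: 0 = folded, sticking out to the station's -x side (towards the robot) and up about 29 degrees above level; grows as the tip is pushed down; 1.33 = snapped fully open (down, stop). An over-centre spring drives it back to 0 below about 0.6 and on to the stop above it; about 2 to 3 N at the pad moves it. With anything in its way below, such as the pan, it cannot open fully.
- kickstand_hub (a point): pivot of the kickstand on a dark boss at the screen's +y side, 156 mm along y from the screen's middle and 150 mm up the screen from the hinge line.
- kickstand_pad (a point): middle of the black-topped push pad on the red kickstand, 44 mm long and 30 mm wide, 138 mm from the pivot; on its upper face. The kickstand is a red bar 14 mm wide and 12 mm thick, 185 mm from pivot to foot centre.
- kickstand_foot (a point): centre of the kickstand's black ball foot, 20 mm across.
- pan: steel ink pan with a dark lid and a black stick handle: 95 mm across the lid, underside 82 mm across (body 90 mm), 81 mm high with the knob, about 0.7 kg, loose. Origin at the centre of its underside; the handle sticks out along its +y. It starts below the folded kickstand, where the foot has to come down.
- pan_handle (a point): grip point on the pan's handle: 120 mm from the pan's axis along the pan's y, 46 mm above the table; the handle is a level bar 16 mm wide, 14 mm high, from 70 to 180 mm from the axis.
- park_mark: flat blue ring painted on the table, inner radius 62 mm, where the pan has to stand; origin at its centre on the table. (The black ring by the station only marks the kickstand's place.)
- ink_jar: bystander: round jar 72 mm across, 85 mm high, origin at the centre of its underside.
- squeegee: bystander: wooden squeegee with green blade lying flat, 200 mm long along its x, about 50 mm wide, 18 mm high, origin under the wooden grip.
- tape: bystander: yellow tape roll lying flat, 100 mm across, 48 mm high, origin at the centre of its underside.

How it is judged:
By the outcome, as a careful person would: the job done as asked, in the order asked, and still so for the second after the job is handed in, while the arm keeps its last pose, push and grip.
It also fails if it takes over 72 s, if anything falls off the work surface, if the arm or the gripper's body presses on something with over 40 N, if the wrist force passes 120 N, or if a joint passes its speed limit or range.

## Working session

There is one attempt and no reset: what is moved stays moved. The work goes in short steps, Python scripts to look and compute and a tool call to move; the robot and the scene stay as the last step left them, time stands still between calls to the robot, and variables do not carry over. Pictures are saved under pics/ and viewed, at most 10 in all, crops included, and the job is handed in when it is done.

Besides the shell and the picture viewer there is one more tool, called after "Request:" as name(argument=value, ...), one argument or row to a line, values as JSON. step_arm: Moves the arm, as the interface text tells. Its arguments: {"type":"object","properties":{"rows":{"type":"array"}},"required":["rows"]}

```bash
mkdir -p pics; ls; python3 - <<'E'
from cell import *
import cv2,numpy as np
print(observe())
for n in ("scene","top"):
    p,d=capture(n); cv2.imwrite(f"pics/{n}0.png",p[:,:,::-1])
    c=get_calibration(n); print(n,c)
    for t in ["station","screen_rail","kickstand_pad","kickstand_foot","kickstand_hub","pan","pan_handle","park_mark","ink_jar","squeegee","tape"]:
        r=recognise(n,t); print(t,[(np.round(k["bbox"]).tolist(),round(k["p"],2)) for k in r[:2]])
E
```

```text
pics
{'time_s': 0.0, 'q': array([ 5.63610832e+01,  1.04002201e+01,  9.21277418e+01,  1.67540145e-03,
        7.75684951e+01, -1.18192058e+01]), 'dq': array([-0.01190484, -0.05437241,  0.11360274, -0.03828478, -0.09135572,
        0.02674885]), 'joint_efforts': array([-9.67507149e-04, -4.33875525e+01, -3.41844857e+01,  7.02780113e-02,
        3.88597290e-02, -1.69607169e-04]), 'ee_pos': array([0.21342413, 0.53342284, 0.26285955]), 'tool_rot': array([-1.79905923e+02, -2.13575691e-02,  1.58179909e+02]), 'wrist_force': array([-0.42956099, -0.06224309,  0.17273412]), 'torque': array([-0.01085901, -0.0069063 , -0.02106781]), 'finger_force': 0.0, 'opening': 0.08792924064746852}
scene {'camera_matrix': array([[491.84330029,   0.        , 322.23507309],
       [  0.        , 491.84330029, 195.13496277],
       [  0.        ,   0.        ,   1.        ]]), 'R': array([[-0.50697476,  0.86184952, -0.01385622],
       [ 0.51160287,  0.28793025, -0.80954226],
       [-0.69371399, -0.41750638, -0.58689806]]), 't': array([ 0.38716856, -0.10261583,  2.06434235])}
station [([292.0, 179.0, 403.0, 273.0
[... 832 characters left out ...]
3285, -0.0157663 , -0.98824968]]), 't': array([-0.11865447,  0.56974855,  1.61840696])}
station [([238.0, 156.0, 358.0, 247.0], 0.8)]
screen_rail [([250.0, 156.0, 350.0, 222.0], 0.56)]
kickstand_pad [([248.0, 171.0, 269.0, 223.0], 0.92)]
kickstand_foot [([250.0, 168.0, 266.0, 223.0], 0.88), ([240.0, 130.0, 264.0, 156.0], 0.72)]
kickstand_hub [([204.0, 192.0, 247.0, 226.0], 0.22)]
pan [([208.0, 207.0, 271.0, 234.0], 0.71)]
pan_handle [([204.0, 205.0, 270.0, 234.0], 0.96), ([251.0, 167.0, 268.0, 225.0], 0.57)]
park_mark [([204.0, 187.0, 248.0, 227.0], 0.85)]
ink_jar [([242.0, 130.0, 263.0, 157.0], 0.9)]
squeegee [([402.0, 219.0, 421.0, 273.0], 0.56)]
tape [([407.0, 158.0, 434.0, 190.0], 0.81)]
```

```bash
python3 - <<'E'
import cv2,numpy as np
a=cv2.imread("pics/scene0.png")[120:330,210:470];b=cv2.imread("pics/top0.png")[120:285,190:450]
a=cv2.resize(a,None,fx=2.3,fy=2.3,interpolation=3)
cv2.imwrite("pics/a.png",a)
cv2.imwrite("pics/b.png",cv2.resize(b,None,fx=3,fy=3,interpolation=3))
E
```

```text
(no output)
```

View pics/a.png

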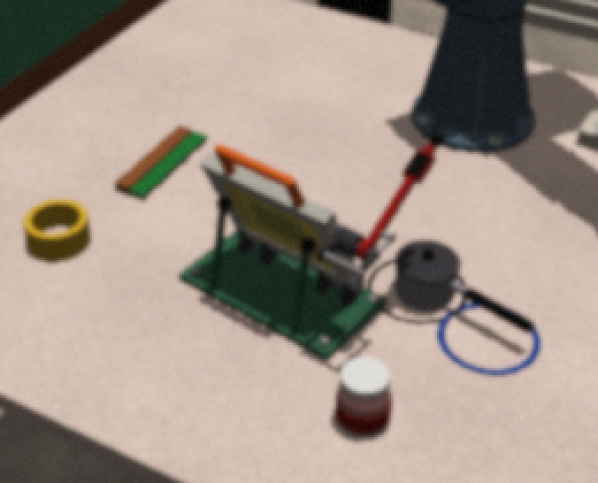

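View pics/b.png

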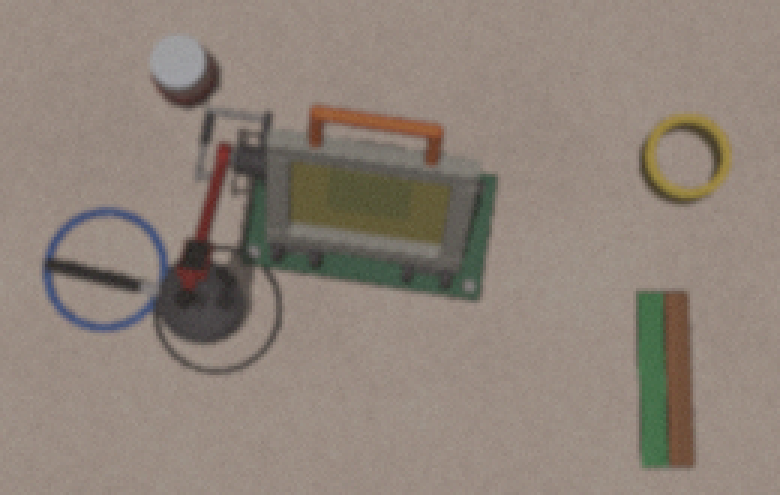

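The views show the station in the middle with the orange rail at top px (294,157)–(337,163). The pan, at about (258,220) in top, sits under the red kickstand. Its handle points left over the blue ring centred at about (225,209). The jar, squeegee and tape are well clear.

```bash
cat > h.py <<'E'
from cell import *
import cv2,numpy as np
from scipy.spatial.transform import Rotation as Ro
def cloud(n,p=None,d=None):
    "world point per pixel for fixed cameras"
    if d is None: p,d=capture(n)
    c=get_calibration(n);K=c["camera_matrix"]
    v,u=np.mgrid[:400,:640]
    X=np.stack([(u-K[0,2])/K[0,0]*d,(v-K[1,2])/K[1,1]*d,d],-1)
    return p,d,(X-c["t"])@c["R"]
def wcloud():
    o=observe();p,d=capture("wrist");c=get_calibration("wrist");K=c["camera_matrix"];M=c["mount"]
    v,u=np.mgrid[:400,:640];a=(u-K[0,2])/K[0,0];b=(v-K[1,2])/K[1,1];r=np.hypot(a,b)+1e-9
    s=np.tan(np.minimum(r,1.5))/r
    X=np.stack([a*s*d,b*s*d,d],-1)
    T=X@M[:3,:3].T+M[:3,3]
    R=Ro.from_euler("xyz",o["tool_rot"],degrees=True).as_matrix()
    return p,d,T@R.T+o["ee_pos"]
def masks(p):
    h=cv2.cvtColor(p,cv2.COLOR_RGB2HSV).astype(int);H,S,V=h[...,0],h[...,1],h[...,2]
    return dict(blue=(H>105)&(H<130)&(S>110)&(V>60),orange=(H>4)&(H<16)&(S>150)&(V>120),red=((H<4)|(H>174))&(S>150)&(V>60),
      green=(H>60)&(H<90)&(S>80)&(V>25))
def summ(W,m,d):
    P=W[m&(d>0)]
    if len(P)<5: return None
    e=np.median(P,0);
    return len(P),np.round(e,3).tolist(),np.round(np.percentile(P,[5,95],0),3).tolist()
E
python3 - <<'E'
from h import *
for n in ("scene","top"):
    p,d,W=cloud(n)
    for k,m in masks(p).items():
        m=m.copy(); m[:, :190]=0; m[:,450:]=0; m[:120]=0
        print(n,k,summ(W,m,d))
        if k=="blue":
            q=W[m&(d>0)]; print("ring",np.linalg.lstsq(np.c_[2*q[:,:2],np.ones(len(q))],(q[:,:2]**2).sum(1),rcond=None)[0])
        if k=="orange" or k=="red":
            q=W[m&(d>0)];i=np.argsort(q[:,1 if k=="orange" else 0]);print(np.round(q[i[::max(1,len(i)//7)]],3).tolist())
    for nm in ("pan","pan_handle","kickstand_pad"):
        r=trace(n,nm)[0];m=r["region"];print(nm,r["p"],r["bbox"],summ(W,m,d))
p,d=capture("wrist");cv2.imwrite("pics/w0.png",p[:,:,::-1])
print(get_calibration("wrist"))
E
```

```text
scene blue (52, [0.528, 0.2, -0.001], [[0.48, 0.168, -0.005], [0.569, 0.302, 0.005]])
ring [ 0.52161136  0.23558132 -0.32321239]
scene orange (238, [0.634, -0.128, 0.263], [[0.337, -0.427, 0.014], [0.654, -0.019, 0.272]])
[[0.408, -0.431, 0.013], [0.474, -0.422, 0.018], [0.5, -0.417, 0.023], [0.388, -0.411, 0.018], [0.639, -0.109, 0.269], [0.645, -0.073, 0.27], [0.653, -0.041, 0.268]]
scene red (217, [0.561, 0.094, 0.193], [[0.119, -1.13, -0.009], [0.775, 0.166, 0.256]])
[[-0.329, -1.634, -0.319], [0.148, -1.122, -0.009], [0.516, 0.112, 0.24], [0.546, 0.099, 0.223], [0.576, 0.095, 0.2], [0.609, 0.084, 0.187], [0.632, 0.079, 0.178]]
scene green (3582, [0.54, -0.177, 0.008], [[-0.797, -1.636, -0.627], [0.654, 0.047, 0.021]])
pan 0.93 [383.2, 222.7, 442.3, 264.7] (913, [0.508, 0.141, 0.052], [[0.458, 0.089, 0.009], [0.527, 0.266, 0.071]])
pan_handle 0.75 [380.8, 225.3, 439.8, 262.7] (918, [0.508, 0.137, 0.054], [[0.454, 0.088, 0.014], [0.527, 0.262, 0.071]])
kickstand_pad 0.92 [364.0, 179.3, 404.0, 230.9] (367, [0.539, 0.098, 0.223], [[0.47, 0.083, 0.176], [0.63, 0.116, 0.262]])
top blu
[... 938 characters left out ...]
65], [[0.442, 0.078, 0.035], [0.519, 0.266, 0.075]])
kickstand_pad 0.8 [247.6, 168.2, 267.7, 224.7] (372, [0.518, 0.095, 0.236], [[0.464, 0.079, 0.071], [0.626, 0.119, 0.268]])
{'camera_matrix': array([[309.70691629,   0.        , 322.4813107 ],
       [  0.        , 309.70691629, 205.71275161],
       [  0.        ,   0.        ,   1.        ]]), 'mount': array([[-1.43336788e-03, -9.64217921e-01, -2.65107046e-01,
         6.80290874e-02],
       [ 9.99998945e-01, -1.44454145e-03, -1.52819839e-04,
        -8.00594009e-04],
       [-2.35606488e-04, -2.65106985e-01,  9.64218975e-01,
        -1.22027297e-01],
       [ 0.00000000e+00,  0.00000000e+00,  0.00000000e+00,
         1.00000000e+00]])}
```

View pics/w0.png

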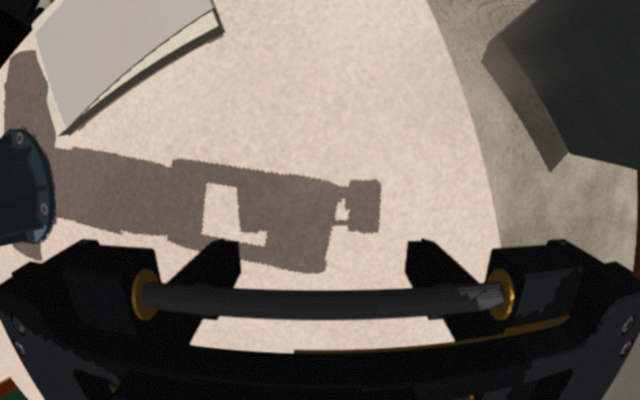

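The wrist view shows only bare table and shadows, so I'm moving above the pan handle.

Request:
step_arm(
  rows=[
    [-3.8,-1.6,-0.2,0,0,0,1],
    [-3.8,-1.6,-0.2,0,0,0,1],
    [-3.8,-1.6,-0.2,0,0,0,1],
    [-3.8,-1.6,-0.2,0,0,0,1],
    [-3.8,-1.6,-0.2,0,0,0,1],
    [-3.8,-1.6,-0.2,0,0,0,1],
    [-3.8,-1.6,-0.2,0,0,0,1],
    [-3.8,-1.6,-0.2,0,0,0,1],
    [-3.8,-1.6,-0.2,0,0,0,1],
    [-3.8,-1.6,-0.2,0,0,0,1],
    [0,0,0,0,0,0,1],
  ],
)

```text
time_s: 2.75
ee_pos: [0.5102, 0.2406, 0.284]
tool_rot: [-180.0, 0.1, 157.9]
wrist_force: [-0.2, -0.1, -1.4]
opening: 0.0878
finger_force: 0.0
```

Request:
step_arm(
  rows=[
    [0,0,0,0,0,0.145,1],
    [0,0,0,0,0,0.145,1],
    [0,0,0,0,0,0.145,1],
    [0,0,0,0,0,0.145,1],
    [0,0,0,0,0,0.145,1],
    [0,0,0,0,0,0.145,1],
    [0,0,0,0,0,0.145,1],
    [0,0,0,0,0,0.145,1],
    [0,0,0,0,0,0.145,1],
    [0,0,0,0,0,0.145,1],
    [0,0,0,0,0,0,1],
    [0,0,0,0,0,0,1],
  ],
)

```text
time_s: 3.95
ee_pos: [0.5066, 0.2445, 0.2837]
tool_rot: [-180.0, -0.0, 75.4]
wrist_force: [-0.1, 0.2, -0.1]
opening: 0.0882
finger_force: 0.0
```

```bash
python3 - <<'E'
from h import *
p,d,W=wcloud()
cv2.imwrite("pics/w1.png",p[:,:,::-1])
np.savez("w1.npz",p=p,d=d,W=W)
for k,m in masks(p).items():
    print(k,summ(W,m,d))
    if k=="blue":
        q=W[m&(d>0)&(abs(W[...,2])<.02)]; print("ring",np.linalg.lstsq(np.c_[2*q[:,:2],np.ones(len(q))],(q[:,:2]**2).sum(1),rcond=None)[0])
for n in("pan","pan_handle","kickstand_foot"):
    for r in trace("wrist",n)[:2]: print(n,r["p"],r["bbox"],summ(W,r["region"],d))
E
```

```text
blue (1618, [0.518, 0.234, 0.002], [[0.456, 0.167, 0.001], [0.587, 0.3, 0.003]])
ring [ 0.52175405  0.23337    -0.32217097]
orange None
red (147, [0.72, 0.168, 0.043], [[0.712, 0.134, 0.04], [0.75, 0.182, 0.047]])
green (1124, [0.571, -0.005, 0.013], [[0.518, -1.633, -0.357], [2.001, 0.223, 0.304]])
pan 0.62 [293.0, 138.8, 366.4, 291.9] (4430, [0.498, 0.152, 0.065], [[0.45, 0.116, 0.026], [0.522, 0.274, 0.071]])
pan_handle 0.7 [290.1, 137.5, 366.5, 291.8] (4423, [0.498, 0.152, 0.065], [[0.45, 0.116, 0.025], [0.522, 0.273, 0.071]])
pan_handle 0.37 [475.0, 175.5, 546.7, 237.7] (3101, [0.732, 0.157, 0.074], [[0.713, 0.123, 0.01], [0.77, 0.18, 0.087]])
```

View pics/w1.png

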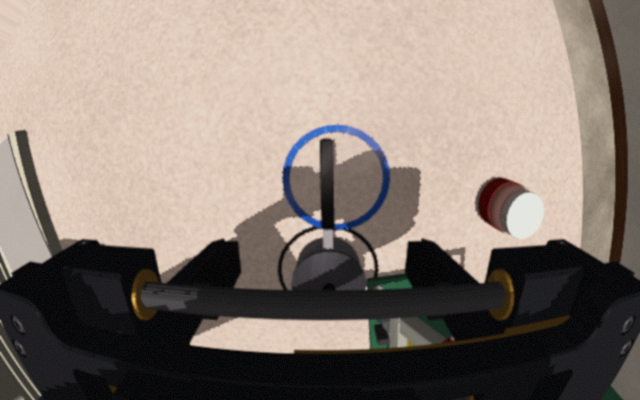

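The handle runs down px column 328 (rows 140–230), the ring is centred near (337,177), and the pan's lid is partly hidden by the gripper. Next I fit the axes.

```bash
python3 - <<'E'
from h import *
f=np.load("w1.npz");p,d,W=f["p"],f["d"],f["W"]
m=trace("wrist","pan")[0]["region"]&(d>0)
q=W[m]
h=q[(q[:,2]>.043)&(q[:,2]<.062)&(q[:,1]>.19)]
c=h[:,:2].mean(0);u=np.linalg.svd(h[:,:2]-c)[2][0];u*=np.sign(u[1])
print("handle n",len(h),c,u,"yaw of u",np.degrees(np.arctan2(u[1],u[0])),"z",np.percentile(h[:,2],[5,50,95]),"ends",((h[:,:2]-c)@u).min(),((h[:,:2]-c)@u).max(),"w",np.ptp((h[:,:2]-c)@[-u[1],u[0]]))
for t in (q[:,2]>.06,):
  print("lid",np.percentile(q[t],[2,50,98],0))
tip=c+u*np.percentile((h[:,:2]-c)@u,99.5); print("tip",tip,"axis est",tip-.18*u,"grip",tip-.06*u)
p,d,W=cloud("top");r=trace("top","pan")[0]["region"]&(d>0);q=W[r];l=q[(q[:,2]>.055)&(q[:,2]<.085)]
print("top lid",np.percentile(l,[2,50,98],0),cv2.minEnclosingCircle(l[:,:2].astype(np.float32)))
h=q[(q[:,1]>.2)];print("top handle",np.percentile(h,[3,50,97],0))
E
```

```text
handle n 1181 [0.51070068 0.24302016] [0.23727986 0.97144134] yaw of u 76.27394905080696 z [0.05079214 0.05361696 0.05507389] ends -0.055966956192001906 0.04898687428139645 w 0.016615185814072952
lid [[0.44147167 0.10718519 0.06310653]
 [0.48653904 0.13634602 0.06875081]
 [0.52366982 0.16220485 0.07692975]]
tip [0.52229358 0.29048236] axis est [0.47958321 0.11562292] grip [0.50805679 0.23219588]
top lid [[0.43903985 0.0738246  0.05582425]
 [0.47660154 0.11185407 0.06672125]
 [0.51832438 0.24699233 0.07865631]] ((0.4919949769973755, 0.1763693392276764), 0.10724923759698868)
top handle [[0.49887343 0.20322057 0.0452276 ]
 [0.51194519 0.24073755 0.05257842]
 [0.52504574 0.27631425 0.05870913]]
```

Request:
step_arm(
  rows=[
    [-0.8,0.43,3,0,0,-0.015,1],
    [0,0,4,0,0,0,1],
    [0,0,4,0,0,0,1],
    [0,0,4,0,0,0,1],
    [0,0,3,0,0,0,1],
    [0,0,2.5,0,0,0,1],
    [0,0,1.6,0,0,0,1],
    [0,0,1,0,0,0,1],
    [0,0,0,0,0,0,1],
    [0,0,0,0,0,0,1],
  ],
)

```text
time_s: 5.3
ee_pos: [0.5096, 0.2353, 0.0534]
tool_rot: [180.0, -0.0, 76.0]
wrist_force: [0.6, -0.6, -0.3]
opening: 0.088
finger_force: 0.0
```

Request:
step_arm(
  rows=[
    [0,0,0,0,0,0,0],
    [0,0,0,0,0,0,0],
    [0,0,0,0,0,0,0],
    [0,0,0,0,0,0,0],
    [0,0,0,0,0,0,0],
    [0,0,0,0,0,0,0],
    [0,0,0,0,0,0,0],
    [0,0,0,0,0,0,0],
  ],
)

```text
time_s: 6.1
ee_pos: [0.5091, 0.2352, 0.0527]
tool_rot: [-180.0, 0.0, 76.0]
wrist_force: [-0.2, 0.9, 0.2]
opening: 0.0261
finger_force: 0.0
```

Request:
step_arm(
  rows=[
    [0,0,0,0,0,0,0],
    [0,0,0,0,0,0,0],
    [0,0,0,0,0,0,0],
    [0,0,0,0,0,0,0],
  ],
)

```text
time_s: 6.5
ee_pos: [0.5091, 0.2352, 0.0527]
tool_rot: [180.0, 0.0, 76.0]
wrist_force: [-0.2, -0.2, -1.2]
opening: 0.0155
finger_force: 30.0
```

Request:
step_arm(
  rows=[
    [0.5,0.05,0,0,0,0,0],
    [1,0.1,0,0,0,0,0],
    [1.3,0.12,0,0,0,0,0],
    [1.3,0.13,0,0,0,0,0],
    [1.3,0.13,0,0,0,0,0],
    [1.3,0.13,0,0,0,0,0],
    [1.3,0.13,0,0,0,0,0],
    [1.3,0.13,0,0,0,0,0],
    [1.3,0.13,0,0,0,0,0],
    [1,0.1,0,0,0,0,0],
    [0.6,0.05,0,0,0,0,0],
    [0.27,0.02,0,0,0,0,0],
  ],
)

```text
time_s: 7.7
ee_pos: [0.551, 0.3534, 0.0524]
tool_rot: [-180.0, 0.0, 76.0]
wrist_force: [-2.6, -4.7, 0.6]
opening: 0.016
finger_force: 30.0
```

```bash
python3 - <<'E'
from h import *
p,d,W=cloud("top")
b=p[110:280,190:360];cv2.imwrite("pics/t2.png",cv2.resize(b[:,:,::-1],None,fx=3.5,fy=3.5,interpolation=3))
for r in trace("top","pan")[:1]:
    m=r["region"]&(d>0);q=W[m];l=q[(q[:,2]>.06)&(q[:,2]<.085)];print(r["p"],r["bbox"],np.percentile(l,[2,50,98],0))
print(observe()["ee_pos"],observe()["wrist_force"])
E
```

```text
0.93 [194.0, 193.6, 237.7, 224.6] [[0.48098914 0.19200875 0.06113298]
 [0.52317588 0.23291042 0.06790359]
 [0.56494288 0.27641072 0.0798207 ]]
[0.55106789 0.35345484 0.05260931] [-2.13867443 -1.86942157  1.93527202]
```

View pics/t2.png

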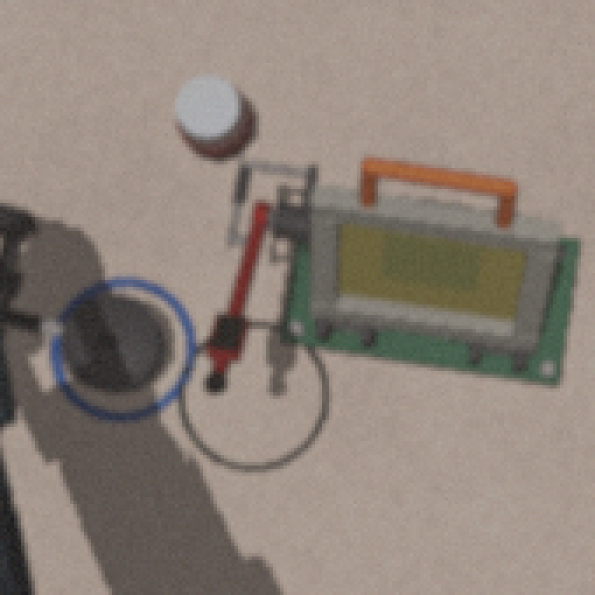

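The pan sits well inside the blue ring, with its lid centre at (0.523, 0.234) against the ring centre (0.522, 0.233). I release it and go up.

Request:
step_arm(
  rows=[
    [0,0,0,0,0,0,0.5],
    [0,0,0,0,0,0,0.5],
    [0,0,0,0,0,0,0.5],
    [0,0,0,0,0,0,0.5],
    [0,0,0,0,0,0,0.5],
    [0,0,-1.5,0,0,0,0.5],
    [0,0,-4,0,0,0,0.5],
    [0,0,-5,0,0,0,0.5],
    [0,0,-5,0,0,0,0.5],
    [0,0,-5,0,0,0,0],
    [0,0,-5,0,0,0,0],
    [0,0,0,0,0,-0.074,0],
  ],
)

```text
time_s: 9.0
ee_pos: [0.5542, 0.3547, 0.3194]
tool_rot: [179.2, -0.5, 80.3]
wrist_force: [0.7, 1.4, -0.3]
opening: 0.0224
finger_force: 0.0
```

```bash
python3 - <<'E'
from h import *
Q={};
for n in("top","scene"):
    p,d,W=cloud(n)
    M=masks(p)
    m=M["red"]&(d>0)&(W[...,2]>.15)&(W[...,1]>.05)&(W[...,1]<.14)&(W[...,0]>.4)&(W[...,0]<.66);q=W[m]
    c=q.mean(0);u=np.linalg.svd(q-c)[2][0];u*=-np.sign(u[0])
    print(n,"bar",len(q),c,u,"yaw",np.degrees(np.arctan2(-u[1],-u[0])),"elev",np.degrees(np.arcsin(u[2])))
    m=M["orange"]&(d>0)&(W[...,2]>.255)&(W[...,1]>-.2)&(W[...,0]>.55);q=W[m]
    c=np.median(q,0);u=np.linalg.svd(q-q.mean(0))[2][0];u*=np.sign(u[1])
    t=(q-c)@u
    print("rail",len(q),c,"mid",c+u*(np.percentile(t,2)+np.percentile(t,98))/2,u,np.percentile(t,[2,98]),"yaw",np.degrees(np.arctan2(-u[0],u[1])))
    r=trace(n,"pan")[0];q=W[r["region"]&(d>0)];l=q[(q[:,2]>.06)&(q[:,2]<.085)];print("pan",r["p"],np.percentile(l,[2,50,98],0))
    # black pad: dark points near the bar
    g=p.max(-1);m=(g<60)&(d>0)&(W[...,2]>.2)&(W[...,2]<.27)&(W[...,0]>.44)&(W[...,0]<.56)&(W[...,1]>.06)&(W[...,1]<.15);q=W[m];
    print("dark",len(q),np.median(q,0) if len(q) else 0,np.percentile(q,[5,95],0) if len(q) else 0)
print(observe()["ee_pos"],observe()["tool_rot"])
E
```

```text
top bar 51 [0.56900364 0.09050502 0.21080625] [-0.87112716  0.13561654  0.47195934] yaw -8.848741332524412 elev 28.161556882042962
rail 120 [ 0.64125237 -0.07600155  0.27029799] mid [ 0.64107727 -0.07718866  0.27030729] [ 0.14591794  0.98926631 -0.00775352] [-0.06202513  0.05962516] yaw -8.390692556311445
pan 0.75 [[0.480474   0.19293272 0.06077864]
 [0.52096182 0.23416415 0.06722238]
 [0.5643067  0.27778311 0.08010994]]
dark 57 [0.50817024 0.10046954 0.2469312 ] [[0.46885942 0.09173204 0.23833212]
 [0.52058903 0.10906401 0.26645034]]
scene bar 156 [0.56993908 0.09429373 0.20953204] [-0.87344181  0.15670258  0.46102463] yaw -10.171124219839356 elev 27.453244708227395
rail 128 [ 0.6443662  -0.06962142  0.26797673] mid [ 0.64381687 -0.07335273  0.26798486] [ 0.14565198  0.98933354 -0.00215573] [-0.0661893   0.05864622] yaw -8.37505552980522
pan 0.92 [[0.48337379 0.19659148 0.06082025]
 [0.53031174 0.24037543 0.06607526]
 [0.56725435 0.28026803 0.07819598]]
dark 72 [0.50386917 0.10498606 0.24843783] [[0.46481844 0.09429383 0.23797707]
 [0.52101721 0.11600808 0.26823885]]
[0.55061054 0.3529869  0.30732559] [-1.79942870e+02  3.65293169e-02  8.01022289e+01]
```

Request:
step_arm(
  rows=[
    [-2,-0.1,-2,0,0,0,0],
    [-4,-0.15,0,0,0,0,0],
    [-4,-0.15,0,0,0,0,0],
    [-4,-0.15,0,0,0,0,0],
    [-4,-0.15,0,0,0,0,0],
    [-4,-0.15,0,0,0,0,0],
    [-2.3,-0.1,0,0,0,0,0],
    [-1,0,0,0,0,-0.01,0],
    [0,0,0,0,0,0,0],
    [0,0,0,0,0,0,0],
  ],
)

```text
time_s: 10.2
ee_pos: [0.4987, 0.1062, 0.3272]
tool_rot: [-179.9, -0.0, 80.8]
wrist_force: [0.1, -0.3, -0.9]
opening: 0.0003
finger_force: 0.0
```

```bash
python3 - <<'E'
from h import *
o=observe();print(o["ee_pos"],o["opening"])
p,d=capture("scene");cv2.imwrite("pics/s3.png",cv2.resize(p[140:280,280:450,::-1],None,fx=3.5,fy=3.5,interpolation=3))
E
```

```text
[0.49874745 0.1062025  0.32715536] 0.0003008167761301398
```

View pics/s3.png

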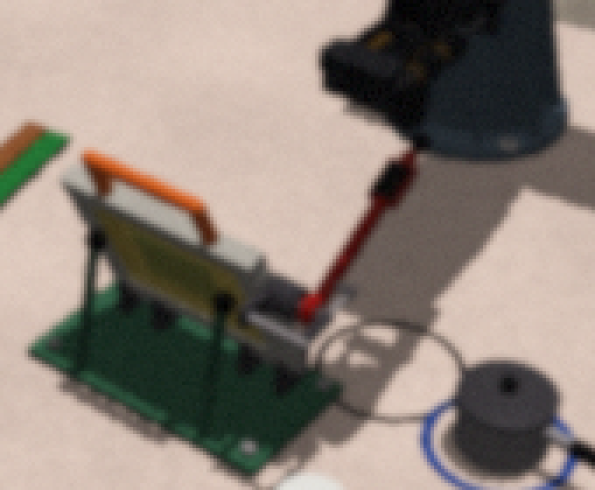

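The closed fingertips stand above the black push pad, and the pan is clear in the blue ring. Now I push down.

Request:
step_arm(
  rows=[
    [0,0,3,0,0,0,0],
    [0,0,1.5,0,0,0,0],
    [0,0,1,0,0,0,0],
    [0,0,1,0,0,0,0],
    [0,0,1,0,0,0,0],
    [0,0,1,0,0,0,0],
  ],
)

```text
time_s: 10.85
ee_pos: [0.4991, 0.1058, 0.2424]
tool_rot: [180.0, -0.0, 80.8]
wrist_force: [-0.6, 0.2, 0.8]
opening: 0.0005
finger_force: 0.2
```

Request:
step_arm(
  rows=[
    [0,0,1,0,0,0,0],
    [0,0,1,0,0,0,0],
    [0,0,1,0,0,0,0],
    [0,0,1,0,0,0,0],
  ],
)

```text
time_s: 11.25
ee_pos: [0.4988, 0.1055, 0.2019]
tool_rot: [-180.0, 0.0, 80.8]
wrist_force: [-1.2, -1.0, -0.1]
opening: 0.0001
finger_force: 0.0
```

```bash
cat >k.py <<'E'
from h import *
import sys
for n in("top","scene"):
    p,d,W=cloud(n);M=masks(p)
    m=M["red"]&(d>0)&(W[...,2]>.03)&(W[...,2]<.3)&(W[...,1]>.05)&(W[...,1]<.15)&(W[...,0]>.4)&(W[...,0]<.66);q=W[m]
    if len(q)<5: print(n,"few");continue
    c=q.mean(0);u=np.linalg.svd(q-c)[2][0];u*=-np.sign(u[0])
    print(n,"bar",len(q),c,"elev",np.degrees(np.arcsin(u[2])))
    if n=="scene" and len(sys.argv)>1: cv2.imwrite(sys.argv[1],cv2.resize(p[140:280,280:450,::-1],None,fx=3.5,fy=3.5,interpolation=3))
print(observe()["wrist_force"])
E
python3 k.py pics/s4.png
```

```text
top bar 14 [0.6224779  0.08166977 0.18509309] elev 13.989980005107666
scene bar 59 [0.60224338 0.08899467 0.16803876] elev -24.231461120845893
[ 0.47376702 -0.12366632 -0.34261449]
```

View pics/s4.png

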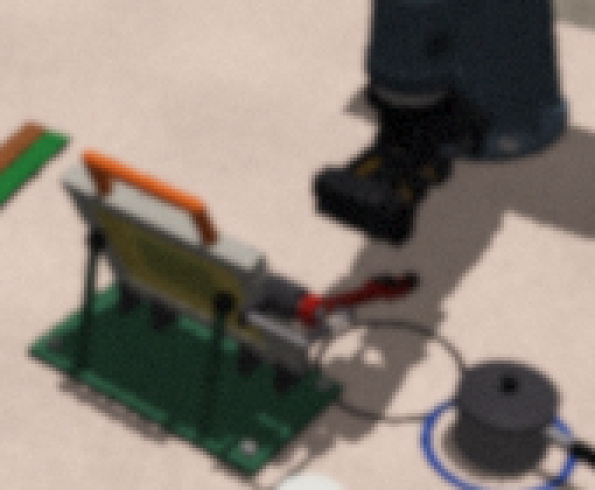

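The kickstand has swung down away from the fingers, with its tip at crop px (410,283). It may still be moving, so I wait and measure again.

Request:
step_arm(
  rows=[
    [0,0,0,0,0,0,0],
    [0,0,0,0,0,0,0],
    [0,0,0,0,0,0,0],
  ],
)

```text
time_s: 11.65
ee_pos: [0.4992, 0.1055, 0.2033]
tool_rot: [179.9, -0.0, 80.8]
wrist_force: [0.2, -0.6, -0.8]
opening: 0.0007
finger_force: 0.0
```

```bash
python3 k.py pics/s5.png
```

```text
top bar 14 [0.62252628 0.08214096 0.18482848] elev 7.282499445201008
scene bar 41 [0.62153921 0.08549901 0.17128146] elev -47.147209664274754
[ 0.10438444 -0.60691304  0.03637378]
```

The kickstand is at -47° elevation, which is fully open. Next I go over to the rail.

Request:
step_arm(
  rows=[
    [0,0,-4,0,0,0,0.2],
    [0,0,-5,0,0,0,0.6],
    [0,0,-5,0,0,0,0.6],
    [0,0,-4.5,0,0,0,0.6],
    [-3,3.4,0,0,0,0,0.6],
    [-3.1,3.4,0,0,0,0,0.6],
    [-3.1,3.4,0,0,0,0,0.6],
    [-3.1,3.4,0,0,0,0,0.6],
    [-2.3,2.4,0,0,0,0,0.6],
    [-1,1,0,0,0,0,0.6],
    [0,0,0,0,0,0,0.6],
    [0,0,0,0,0,0,0.6],
  ],
)

```text
time_s: 12.95
ee_pos: [0.6411, -0.0747, 0.3877]
tool_rot: [-180.0, -0.0, 80.8]
wrist_force: [0.1, -0.3, 0.3]
opening: 0.0531
finger_force: 0.0
```

```bash
python3 - <<'E'
from h import *
p,d,W=wcloud();o=observe();print(o["ee_pos"],o["tool_rot"],o["opening"])
cv2.imwrite("pics/w6.png",p[:,:,::-1])
m=masks(p)["orange"]&(d>0)
q=W[m&(W[...,2]>.25)&(W[...,2]<.29)]
print(m.sum(),len(q),np.median(q,0),np.percentile(q,[2,98],0))
v=np.linalg.svd(q-q.mean(0))[2][0];print(v,q.mean(0))
E
```

```text
[ 0.64100611 -0.07423076  0.3880874 ] [ 1.79999428e+02 -2.52361677e-02  8.08448559e+01] 0.05320874020034229
3311 2688 [ 0.63998576 -0.07082482  0.27085318] [[ 0.62157108 -0.13732663  0.25395947]
 [ 0.65356961 -0.01312719  0.2729553 ]]
[-0.14836521 -0.98890035  0.00799097] [ 0.63974679 -0.07302554  0.26968197]
```

View pics/w6.png

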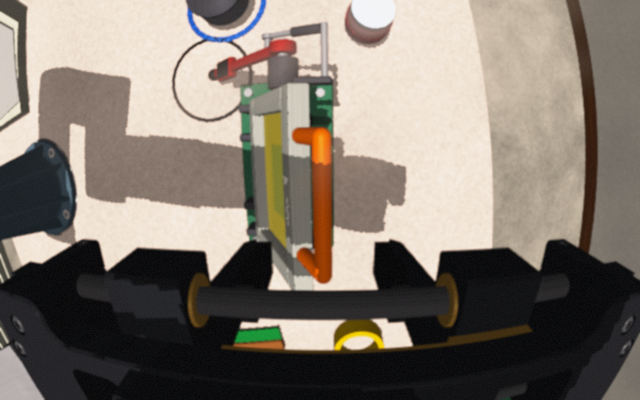

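The rail lies centred between the fingers at px column 321. I descend and close on it.

Request:
step_arm(
  rows=[
    [0,0,3,0,0,0,0.6],
    [0,0,3,0,0,0,0.6],
    [0,0,3,0,0,0,0.6],
    [0,0,2,0,0,0,0.6],
    [0,0,0.9,0,0,0,0.6],
    [0,0,0,0,0,0,0],
    [0,0,0,0,0,0,0],
    [0,0,0,0,0,0,0],
    [0,0,0,0,0,0,0],
    [0,0,0,0,0,0,0],
    [0,0,0,0,0,0,0],
    [0,0,0,0,0,0,0],
  ],
)

```text
time_s: 14.2
ee_pos: [0.6413, -0.0757, 0.2695]
tool_rot: [-180.0, 0.0, 80.8]
wrist_force: [-5.3, 0.8, 6.2]
opening: 0.0147
finger_force: 29.4
```

Request:
step_arm(
  rows=[
    [0,-0.69,-0.29,0,0,0,0],
    [0,-0.69,-0.28,0,0,0,0],
    [0,-0.71,-0.24,0,0,0,0],
    [0,-0.71,-0.24,0,0,0,0],
    [0,-0.72,-0.2,0,0,0,0],
    [0,-0.73,-0.2,0,0,0,0],
    [0,-0.73,-0.16,0,0,0,0],
    [0,-0.73,-0.16,0,0,0,0],
    [0,-0.74,-0.11,0,0,0,0],
    [0,-0.75,-0.11,0,0,0,0],
  ],
)

```text
time_s: 15.2
ee_pos: [0.5695, -0.0648, 0.2881]
tool_rot: [-180.0, 0.1, 80.7]
wrist_force: [2.9, -5.8, -4.8]
opening: 0.0146
finger_force: 30.0
```

Request:
step_arm(
  rows=[
    [0,-0.75,-0.07,0,0,0,0],
    [0,-0.74,-0.06,0,0,0,0],
    [0,-0.6,-0.03,0,0,0,0],
    [0,-0.5,-0.02,0,0,0,0],
    [0,-0.3,0,0,0,0,0],
    [0,0,0,0,0,0,0],
    [0,0,0,0,0,0,0],
  ],
)

```text
time_s: 15.9
ee_pos: [0.5406, -0.0605, 0.289]
tool_rot: [-179.9, 0.1, 80.7]
wrist_force: [3.8, -6.8, -6.3]
opening: 0.0143
finger_force: 30.2
```

```bash
cat > s.py <<'E'
from h import *
import sys
p,d,W=cloud("scene");M=masks(p)
m=M["red"]&(d>0)&(W[...,2]<.3)&(W[...,1]>.05)&(W[...,1]<.15)&(W[...,0]>.4)&(W[...,0]<.66);q=W[m]
print(len(q));
if len(q)>4:
    v=np.linalg.svd(q-q.mean(0))[2][0];print("bar",q.mean(0),"elev",np.degrees(np.arcsin(-abs(v[2]))),np.percentile(q,[3,97],0))
for n in("kickstand_foot","kickstand"):
    for r in recognise("scene",n)[:1]:print(n,r)
o=observe();print(o["ee_pos"],o["wrist_force"],o["opening"])
cv2.imwrite(sys.argv[1],cv2.resize(p[120:290,270:450,::-1],None,fx=3.4,fy=3.4,interpolation=3))
E
python3 s.py pics/s7.png
```

```text
35
bar [0.55416388 0.09693802 0.15513652] elev -71.83656215319245 [[0.52690781 0.08199345 0.07077491]
 [0.57445643 0.11302305 0.20071692]]
kickstand_foot {'bbox': [376.7, 208.3, 388.1, 250.7], 'p': 0.7}
kickstand {'bbox': [376.6, 211.6, 390.3, 248.8], 'p': 0.76}
[ 0.54072282 -0.0605351   0.28901999] [ 2.91666043 -6.05967519 -6.3707082 ] 0.014211451133349933
```

View pics/s7.png

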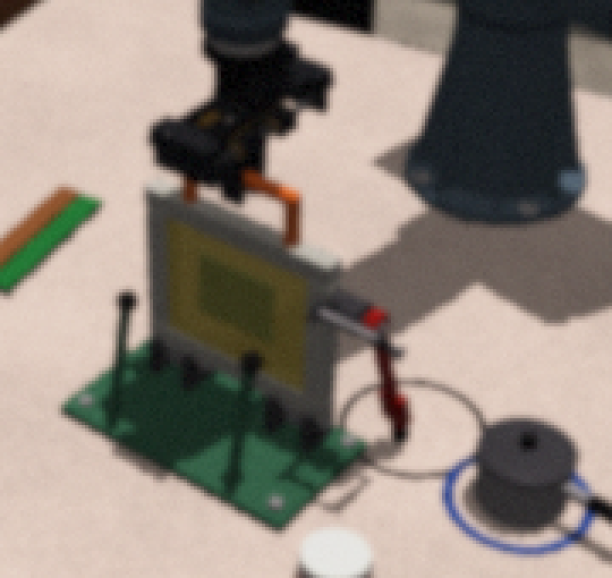

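The screen stands nearly upright with the foot at the table (crop px (400,435)). I press gently on until the stop is felt.

Request:
step_arm(
  rows=[
    [0,-0.15,0.03,0,0,0,0],
    [0,-0.15,0.03,0,0,0,0],
    [0,0,0,0,0,0,0],
    [0,0,0,0,0,0,0],
  ],
)

```text
time_s: 16.45
ee_pos: [0.5382, -0.0602, 0.289]
tool_rot: [-179.9, 0.1, 80.7]
wrist_force: [4.4, -6.4, -5.2]
opening: 0.0143
finger_force: 30.1
```

Request:
step_arm(
  rows=[
    [0,-0.15,0,0,0,0,0],
    [0,-0.15,0,0,0,0,0],
    [0,0,0,0,0,0,0],
    [0,0,0,0,0,0,0],
  ],
)

```text
time_s: 16.85
ee_pos: [0.5357, -0.0598, 0.289]
tool_rot: [180.0, 0.1, 80.7]
wrist_force: [6.4, -6.6, -6.5]
opening: 0.0146
finger_force: 30.2
```

Request:
step_arm(
  rows=[
    [0,-0.15,0,0,0,0,0],
    [0,-0.15,0,0,0,0,0],
    [0,0,0,0,0,0,0],
    [0,0,0,0,0,0,0],
  ],
)

```text
time_s: 17.25
ee_pos: [0.5334, -0.0594, 0.2891]
tool_rot: [179.9, 0.1, 80.7]
wrist_force: [9.5, -7.8, -7.7]
opening: 0.014
finger_force: 30.2
```

```bash
python3 s.py pics/s8.png
```

```text
38
bar [0.55029785 0.09697804 0.1548847 ] elev -73.57081288016579 [[0.52457525 0.08258225 0.06787331]
 [0.57099103 0.11095618 0.2021865 ]]
kickstand_foot {'bbox': [378.7, 208.3, 388.8, 250.4], 'p': 0.5}
kickstand {'bbox': [378.0, 211.5, 389.9, 249.5], 'p': 0.62}
[ 0.53341859 -0.05939179  0.28909587] [10.3516381  -6.95268941 -7.94422048] 0.014127365887326274
```

```bash
cat > f.py <<'E'
from h import *
a=np.radians(-8.7);xs=np.array([np.cos(a),np.sin(a),0]);ys=np.array([-np.sin(a),np.cos(a),0]);O=np.array([.541,-.060,0])
Z=[]
for i in range(4):
    p,d,W=cloud("scene");L=np.stack([(W-O)@xs,(W-O)@ys,W[...,2]],-1)
    m=(d>0)&(abs(L[...,1])<.105)&(L[...,2]>.08)&(L[...,2]<.225)&(abs(L[...,0])<.035);Z.append(L[m])
q=np.concatenate(Z)
for _ in range(4):
    A=np.c_[q[:,1],q[:,2],np.ones(len(q))];s=np.linalg.lstsq(A,q[:,0],rcond=None)[0];r=q[:,0]-A@s;q=q[abs(r)<2*np.std(r)+1e-4]
print(len(q),"tilt back deg",np.degrees(np.arctan(s[1])),"yaw slope",np.degrees(s[0]),"x at z=.035",s[2]+.035*s[1],r.std())
E
python3 f.py
```

```text
6328 tilt back deg -0.5176091291209969 yaw slope -0.03814096358442276 x at z=.035 0.004041973396070674 0.002401553035275608
```

The fitted screen plane is upright within 0.5°. The force is up from 4 to 10 N, so the foot is on its stop. I let it settle briefly before handing in.

Request:
step_arm(
  rows=[
    [0,-0.05,0,0,0,0,0],
    [0,0,0,0,0,0,0],
    [0,0,0,0,0,0,0],
    [0,0,0,0,0,0,0],
    [0,0,0,0,0,0,0],
    [0,0,0,0,0,0,0],
  ],
)

```text
time_s: 18.2
ee_pos: [0.5331, -0.0594, 0.2891]
tool_rot: [179.9, 0.1, 80.7]
wrist_force: [11.3, -7.6, -9.2]
opening: 0.0142
finger_force: 30.3
```

```bash
python3 f.py; python3 -c "
from h import *
p,d,W=cloud('scene');r=trace('scene','pan')[0];q=W[r['region']&(d>0)];l=q[(q[:,2]>.06)&(q[:,2]<.085)];print(np.percentile(l,[2,50,98],0))
print(finish_job())"
```

```text
6263 tilt back deg -0.6035212216875863 yaw slope -0.11814272926515063 x at z=.035 0.004028891681559411 0.0023618947845864178
[[0.48153139 0.19626497 0.0606361 ]
 [0.53000012 0.24173843 0.06682183]
 [0.56718652 0.28051811 0.07847429]]
the job is handed in; nothing more can be done
None
```

The job is handed in after about 18 s of robot time: the pan is inside the blue ring, the kickstand snapped fully open, and the screen is held upright (within about 0.6°) with the kickstand's foot on its stop; no verdict came back.

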